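# Lock the colour reader's collar and hold a tenmoku tile over its window

## Robot

A 6-joint arm with a two-finger parallel gripper is mounted at the origin on the work surface. World frame = base frame: x ahead of the robot, y to its left, z up, the work surface at z = 0. Lengths are in m, angles in rad, forces in N, time in s.
With the tool pointing down it reaches from about 0.3 to 0.875 m from the base axis. Payload 6.4 kg.
Tool frame: the origin (TCP) lies at the very end of the fingers, on their centre line; the grasp point (between the pads) lies 19 mm behind it; z points along the fingers, y is the line along which they close (so a half turn about z gives the same grasp; the last joint's range is limited). The gripper opens to 85 mm and grips with 20 to 120 N. Pads are 22 mm wide; open, the fingers measure 114 mm over their backs; the gripper's body (76 mm by 85 mm) begins 54 mm behind the grasp point. The pads swing forward as they close: fully open they stand 13 mm farther back than shut.
Start: joints at [-1.369, 0.181, 1.607, -0, 1.354, -0.206], TCP at [0.228, -0.528, 0.231] pointing down, gripper open.
Joint ranges: [-2.99, 2.99], [-0.89, 2.07], [0.3, 2.58], [-1.14, 4.28], [0, 2.63], [-3.12, 3.12]. Speed limits (rad/s): [2.57, 2.57, 3.01, 3.14, 3.14, 3.14].

## Interface

Orientations are given as a 3x3 rotation matrix whose columns are the frame's x, y, z axes.
In Python, from bench import * gives the robot as it stands.
- The arm moves only by the shell command python3 -m pendant 'ROWS' [OPENING] [FORCE]. ROWS is text: rows parted by semicolons, each of 6 numbers parted by spaces: the shift along the tool's x, y, z in m, then the turn, a rotation vector about the tool's x, y, z in degrees. A call has 1 to 10 rows; each row is the pose to reach, as a shift and turn from the pose commanded when the call began, along the tool's axes at that moment; what a row does not reach only later rows make up. A row lasts 1/8 s, in which the tool goes at most 62.5 mm and 10.7 degrees, less where a joint would pass 70% of its speed; a pose out of reach is approached as far as the arm can. A call with a gripper value outside its range is refused whole. OPENING is the opening, from -1 (shut) to 1 (fully open), set as the call begins (- or left out, the last holds). The fingers move at their own pace and stop on an object; FORCE is the grip in N (left out, the last holds). Time passes only in rows, so rows that repeat a pose let the fingers close. It gives the time, the measured TCP pose, the force, the opening and the grip force at its end, in the units of the state.
- read_state(): the state, without advancing time (a new reading comes with each control period).
- grab_frame(name): name is "scene" or "top" or "wrist"; returns a dict with "img" (480x640x3 uint8, red, green, blue), "intrinsics" (3x3 intrinsics, pixels), "dist" ([k1, k2, p1, p2, k3] as OpenCV has them; the pictures are not rectified), "origin" and "orientation" of the camera in the world; the wrist camera has in their place "T_tool_cam" (4x4, takes a point from camera to tool coordinates, whose origin is the TCP and whose axes are the flange's). Camera axes: x right, y down, z forward; pixel columns grow to the right and rows downward; lengths in m; the calibration is good to about 2 mm. A picture is of the moment at which its call begins: read the wrist's pose just before it. There is no depth.
- job_done(): hands the job in; it is judged then, once.
The state is a dict: "t": time; "qpos": joint angles; "joint_velocities": joint speeds; "effort": joint torques, N m; "tool_pos": TCP position; "tcp_rot": TCP orientation; "contact_force": force on the tool from outside, world axes, zero at the start; "moment": the same for the moment, N m; "opening": opening from 0.0 (shut) to 1.0 (fully open); "finger_force": force on a finger pad.
Only numpy, scipy, OpenCV 4.12 (cv2) and the standard library are available. Lean on these libraries where they do the work, as an engineer would, in place of code of your own. Each camera call takes 0.05 s, during which the arm holds its last target. There are 200 camera calls.

## Task

First turn the glaze reader's lock collar anticlockwise (seen from above) until its orange tab points at the green locked mark. Then take the rust-red tenmoku tile by its fin out of the half-open drawer, carry it over the things standing on the shelf without disturbing anything else, and hold it upright about 1 cm above the collar, centred on the reader's window with its fin in line with the reader's two white guide lines; the tile must never touch the reader. Finish while still holding the tile still there: do not put it down or let go.

Things in the scene. Friction and masses are not known exactly. Their poses are not given: they have to be found in the camera images.
- tile_rust: Rust-red glazed test tile shaped like an upside-down T, 40 to 85 g, standing in the drawer: square foot 44 x 44 x 8 mm thick, with an upright fin on it 40 mm long (along the tile's x axis), 10 mm thick (along y), its top 52 mm above the underside. Origin: centre of the underside of the foot; z up. Grasp it by the fin. It and the black tile swap places between starts.
- tile_black: Black test tile of the same shape and size, beside the rust-red one in the drawer, about 100 mm from it between centres. Leave it alone. Origin: centre of its underside.
- chest: Low white fixed chest, 200 deep (x) x 240 wide (y) x 85 mm high. Origin: centre of its underside, x to its back. Its drawer sticks out of the front: front panel 67 mm high, outer face 230 mm before the origin; 210 mm wide outside, side walls 6 mm thick, tops 50 mm above the work surface; floor, where the tiles stand, 14 mm above the work surface. Stiff to slide (8 N).
- reader: Glaze reader: fixed grey box 180 long (its x, front to back, front towards the robot) x 150 wide x 60 mm high, with a round window (radius 23 mm) on top inside the collar and a black hump 74 mm high at the rear, from 70 mm behind the window centre. Origin: centre of the underside. Two short white guide lines before and behind the window lie along its x axis through the window centre.
- reader_port (a point): Point on the window's axis at the level of the top of the collar, 82 mm above the work surface: the top of the collar is the highest thing under the hovering tile. Axes are those of the reader. The hinge axis of the collar is vertical through this point.
- collar (a joint): Angle of the lock collar (rad), growing anticlockwise from above. 0: tab at the red open mark; 1.20: at the green locked mark; end stop 1.25. Starts between 0 and 0.45, needs 0.08 N m to turn, stays where left. Seen from the window axis the tab lies at the angle (pi - 0.6 + joint value) from the reader's +x axis.
- collar_tab (a point): Middle of the top of the collar's orange tab, 46 mm from the hinge axis, 82 mm above the work surface. The collar is a dark steel ring, 66 mm outer diameter, 20 mm high; the tab is 12 mm wide (tangentially), 16 mm high, reaches out to 60 mm from the axis, underside 6 mm above the reader's top. Pinch it across its width from above, or push it from the side.
- acrylic_stand: Clear acrylic display stand holding a dark tile plate, loose, base 70 x 80 mm, 110 mm high, standing between the chest and the reader. Origin: centre of its underside. An obstacle: do not disturb.
- cone_holder: Terracotta block 45 x 75 x 26 mm with three small pyrometric cones, 88 mm high in all, loose, standing between the chest and the reader. Origin: centre of its underside. An obstacle: do not disturb.
- glaze_jar: Closed amber glaze jar, diameter 62 mm, 105 mm high, loose, standing between the chest and the reader. Origin: centre of its underside. An obstacle: do not disturb.
- spatula: Stainless spatula 190 mm long, lying loose on top of the chest. Origin: near its middle, underside. Do not disturb.
Not all that is in view belongs to the job. What is meant by the tile_rust is not purple, turquoise or yellow, and is the smaller of those in its own colour.

How it is judged:
By the outcome, as a careful person would: the job done as asked, in the order asked, and still so for the second after the job is handed in, while the arm keeps its last pose, push and grip.
It also fails if it takes over 64 s, if anything falls off the work surface, if the arm or the gripper's body presses on something with over 40 N, if the wrist force passes 120 N, or if a joint passes its speed limit or range.

## Working session

There is one attempt and no reset: what is moved stays moved. The work goes in short steps, Python scripts to look and compute and a shell command to move; the robot and the scene stay as the last step left them, time stands still between calls to the robot, and variables do not carry over. Pictures are saved under pics/ and viewed, at most 10 in all, crops included, and the job is handed in when it is done.

```bash
mkdir -p pics; ls; python3 - <<'E'
from bench import *
import cv2,json,numpy as np,pickle
s=read_state();print({k:np.round(v,4).tolist() for k,v in s.items()})
fr={}
for n in("top","scene"):
    f=grab_frame(n);fr[n]=f;cv2.imwrite(f"pics/{n}0.png",f["img"][:,:,::-1])
    print(n,{k:np.round(v,4).tolist() for k,v in f.items() if k!="img"})
pickle.dump(fr,open("fr0.pkl","wb"))
E
```

```text
pics
{'t': 0.0, 'qpos': [-1.3693, 0.1816, 1.608, -0.0, 1.3538, -0.2063], 'joint_velocities': [-0.0001, 0.0007, 0.0024, 0.0018, -0.0004, 0.0002], 'effort': [0.0009, -44.4863, -35.1337, -0.0002, 0.0091, 0.0], 'tool_pos': [0.228, -0.5273, 0.2304], 'tcp_rot': [[0.918, 0.3966, -0.0004], [0.3966, -0.918, 0.0017], [0.0004, -0.0017, -1.0]], 'contact_force': [1.1338, 0.4354, 0.5715], 'moment': [0.0446, -0.0111, 0.0127], 'finger_force': 0.0, 'opening': 1.0004}
top {'intrinsics': [[566.1836, 0.0, 312.7697], [0.0, 566.1836, 243.933], [0.0, 0.0, 1.0]], 'dist': [0.0057, 0.0, 0.0, 0.0, 0.0], 'origin': [0.5161, 0.0689, 1.1638], 'orientation': [[-0.0128, -0.9985, 0.0528], [-0.9998, 0.0136, 0.0146], [-0.0153, -0.0526, -0.9985]]}
scene {'intrinsics': [[569.4693, 0.0, 327.7323], [0.0, 569.4693, 239.5218], [0.0, 0.0, 1.0]], 'dist': [-0.1244, 0.0, 0.0, 0.0, 0.0], 'origin': [1.0826, -0.3798, 1.2258], 'orientation': [[0.6697, 0.6359, -0.3836], [0.7425, -0.5831, 0.3296], [-0.0141, -0.5056, -0.8626]]}
```

View pics/top0.png

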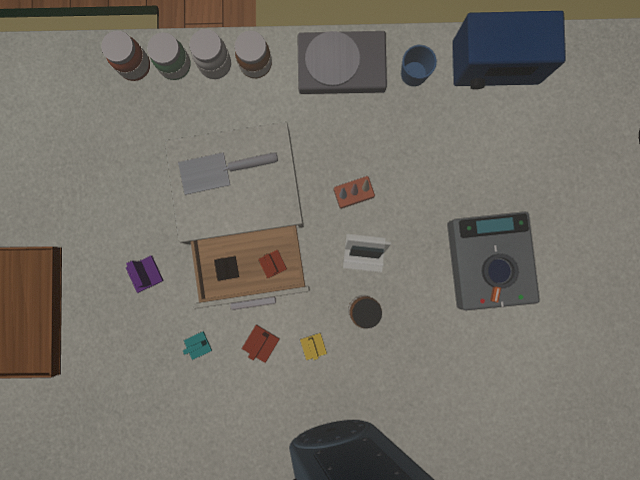

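View pics/scene0.png

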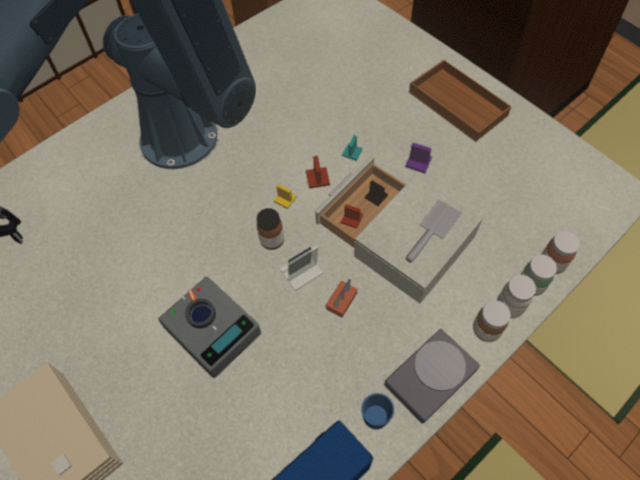

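The top view shows the rust tile in the drawer at about (273,263), the black one at (227,268), and the reader window at (498,270). The orange tab is at (497,294), with the red mark at its lower left and the green at its lower right. Next I'll enlarge both for precise measurement.

```bash
python3 - <<'E'
import cv2,pickle,numpy as np
fr=pickle.load(open("fr0.pkl","rb"))
t=fr["top"]["img"][:,:,::-1]
a=cv2.resize(t[205:317,444:544],None,fx=4,fy=4,interpolation=cv2.INTER_CUBIC)  # 400x448
b=cv2.resize(t[220:312,186:312],None,fx=3.17,fy=3.17,interpolation=cv2.INTER_CUBIC)
can=np.zeros((600,800,3),np.uint8);can[:a.shape[0],:400]=a;b=b[:,:400];can[:b.shape[0],400:400+b.shape[1]]=b
s=fr["scene"]["img"][:,:,::-1]
c=cv2.resize(s[185:245,320:410],None,fx=4,fy=4,interpolation=cv2.INTER_CUBIC);can[300:300+240,430:430+360]=c
can=np.clip(can.astype(float)*1.5,0,255).astype(np.uint8)
cv2.imwrite("pics/crop1.png",can)
E
```

```text
(no output)
```

View pics/crop1.png

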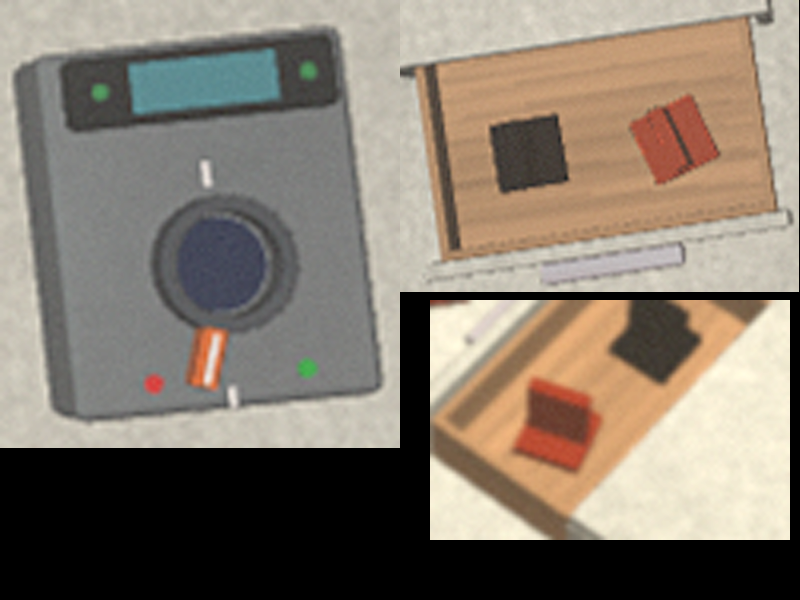

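The crop shows the reader's top corners, both guide lines, the collar ring at about (226,264) with the tab near (207,358), and the rust tile's foot corners with the fin running steeply. I'll convert these to world coordinates.

```bash
cat > h.py <<'E'
import numpy as np,cv2,pickle
def ray(f,uv,z):
    "pixel(s) -> world points on plane z"
    uv=np.array(uv,float).reshape(-1,1,2)
    p=cv2.undistortPoints(uv,f["intrinsics"],np.array(f["dist"])).reshape(-1,2)
    d=np.c_[p,np.ones(len(p))]@np.array(f["orientation"]).T
    o=np.array(f["origin"]); return o+d*((z-o[2])/d[:,2])[:,None]
def A(p): p=np.array(p,float);return (p+.5)/4-.5+[444,205]
def B(p): p=np.array(p,float)-[400,0];return (p+.5)/3.17-.5+[186,220]
def C(p): p=np.array(p,float)-[430,300];return (p+.5)/4-.5+[320,185]
def fit(model,pts):
    m=np.array(model,float);w=pts[:,:2];mc,wc=m.mean(0),w.mean(0)
    a=(m-mc)@[1,1j];b=(w-wc)@[1,1j];th=np.angle((a.conj()*b).sum())
    R=np.array([[np.cos(th),-np.sin(th)],[np.sin(th),np.cos(th)]])
    c=wc-R@mc; return c,th,np.abs(w-(m@R.T+c)).max()
E
python3 - <<'E'
from h import *
f=pickle.load(open("fr0.pkl","rb"));t=f["top"];s=f["scene"];np.set_printoptions(precision=4,suppress=True)
print("reader",fit([[.09,.075],[.09,-.075],[-.09,-.075],[-.09,.075]],ray(t,A([[40,57],[337,28],[381,388],[75,418]]),.06)))
g=ray(t,A([[206,173],[234,397]]),.06);d=g[0]-g[1];print("guides",g,np.arctan2(d[1],d[0]))
print("collar",ray(t,A([[226,264]]),.082))
print("tab",ray(t,A([[215,330],[202,387],[207,358]]),.082))
print("marks",ray(t,A([[154,383],[308,369]]),.06))
h=.022
print("rust top",fit([[h,h],[h,-h],[-h,-h],[-h,h]],ray(t,B([[630,123],[693,96],[719,158],[657,184]]),.022)))
print("rust scene foot",ray(s,C([[514,451],[577,471],[602,415]]),.022))
print("rust scene fin top",ray(s,C([[531,378],[591,400]]),.066))
print("black",ray(t,B([[490,125],[558,115],[568,182],[500,192]]),.022).mean(0))
print("drawer back corners/front",ray(t,B([[420,66],[750,18],[776,210],[443,258]]),.05))
print("stand,jar,cones",ray(t,[[345,238],[389,238],[383,270],[345,267]],0),ray(t,[[366,312]],.105),ray(t,[[335,190],[371,178],[375,195],[338,207]],.026))
E
```

```text
reader (array([ 0.5382, -0.2691]), np.float64(0.08130978153259874), np.float64(0.003088352946249151))
guides [[ 0.562  -0.2689  0.06  ]
 [ 0.4536 -0.2791  0.06  ]] 0.09384671405435613
collar [[ 0.5177 -0.2703  0.082 ]]
tab [[ 0.4866 -0.2642  0.082 ]
 [ 0.4597 -0.2573  0.082 ]
 [ 0.4734 -0.26    0.082 ]]
marks [[ 0.4608 -0.2409  0.06  ]
 [ 0.4667 -0.315   0.06  ]]
rust top (array([0.5373, 0.1677]), np.float64(0.39282665855317567), np.float64(0.001067610702839561))
rust scene foot [[0.5322 0.1371 0.022 ]
 [0.5693 0.1559 0.022 ]
 [0.5499 0.196  0.022 ]]
rust scene fin top [[0.5205 0.1617 0.066 ]
 [0.557  0.1776 0.066 ]]
black [0.53   0.2607 0.022 ]
drawer back corners/front [[0.5851 0.3238 0.05  ]
 [0.6122 0.1176 0.05  ]
 [0.4927 0.1029 0.05  ]
 [0.4656 0.3097 0.05  ]]
stand,jar,cones [[ 0.589   0.0194  0.    ]
 [ 0.5877 -0.071   0.    ]
 [ 0.5222 -0.0574  0.    ]
 [ 0.5293  0.0203  0.    ]] [[ 0.4441 -0.013   0.105 ]] [[ 0.6848  0.0391  0.026 ]
 [ 0.7081 -0.034   0.026 ]
 [ 0.6734 -0.0414  0.026 ]
 [ 0.6502  0.0336  0.026 ]]
```

```bash
cat >> h.py <<'E'
from scipy.spatial.transform import Rotation as Ro
def down(yaw):
    c,s=np.cos(yaw),np.sin(yaw);return np.array([[c,s,0],[s,-c,0],[0,0,-1.]])
def rel(st,pos,yaw):
    R=np.array(st["tcp_rot"]);d=R.T@(np.array(pos)-st["tool_pos"])
    r=Ro.from_matrix(R.T@down(yaw)).as_rotvec(degrees=True);return np.round(d,4),np.round(r,2)
def wcam(st,f):
    T=np.eye(4);T[:3,:3]=st["tcp_rot"];T[:3,3]=st["tool_pos"];T=T@np.array(f["T_tool_cam"])
    return dict(f,origin=T[:3,3],orientation=T[:3,:3])
E
python3 - <<'E'
from h import *;from bench import *
s=read_state();print(rel(s,[.47,-.262,.24],-.216));f=grab_frame("wrist");print(np.round(f["T_tool_cam"],3).tolist(),f["intrinsics"],f["dist"])
E
```

```text
(array([ 0.3274, -0.1476, -0.0092]), array([-9.000e-02,  1.000e-02,  3.574e+01]))
[[-0.001, -0.966, -0.258, 0.066], [1.0, -0.001, 0.001, 0.0], [-0.002, -0.258, 0.966, -0.144], [0.0, 0.0, 0.0, 1.0]] [[367.72609881   0.         317.29669086]
 [  0.         367.72609881 237.97936963]
 [  0.           0.           1.        ]] [-0.06907572  0.          0.          0.          0.        ]
```

```bash
python3 -m pendant '0.328 -0.148 -0.010 0 0 35.7;0.328 -0.148 -0.010 0 0 35.7;0.328 -0.148 -0.010 0 0 35.7;0.328 -0.148 -0.010 0 0 35.7;0.328 -0.148 -0.010 0 0 35.7;0.328 -0.148 -0.010 0 0 35.7;0.328 -0.148 -0.010 0 0 35.7;0.328 -0.148 -0.010 0 0 35.7;0.328 -0.148 -0.010 0 0 35.7;0.328 -0.148 -0.010 0 0 35.7' -0.1
python3 - <<'E'
from h import *;from bench import *
s=read_state();f=grab_frame("wrist");f=wcam(s,f);pickle.dump(f,open("w1.pkl","wb"))
cv2.imwrite("pics/w1.png",f["img"][:,:,::-1]);print(s["tool_pos"],s["opening"])
E
```

```text
t: 1.4
tool_pos: [0.4697, -0.2631, 0.2412]
tcp_rot: [[0.976, -0.216, -0.0], [-0.216, -0.976, 0.0], [-0.0, 0.0, -1.0]]
contact_force: [-0.5, 0.4, -0.2]
opening: 0.449
finger_force: 0.0
[ 0.46969327 -0.26305782  0.24119099] 0.449050288300424
```

View pics/w1.png

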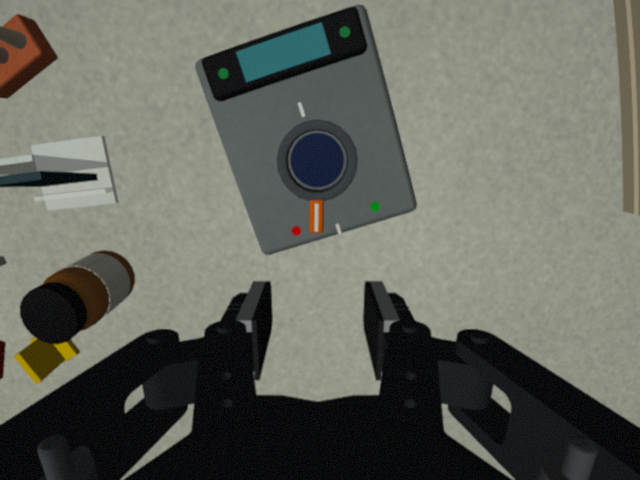

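The wrist view shows the collar centre at about (317,159), the tab from (317,200) to (316,233), guide lines at (301,109) and (338,229), the red mark at (296,231) and the green at (375,207).

```bash
python3 - <<'E'
from h import *
np.set_printoptions(precision=4,suppress=True)
w=pickle.load(open("w1.pkl","rb"));t=pickle.load(open("fr0.pkl","rb"))["top"]
hsv=cv2.cvtColor(w["img"],cv2.COLOR_RGB2HSV)
def blob(f,lo,hi,roi):
    h=cv2.cvtColor(f["img"],cv2.COLOR_RGB2HSV);m=cv2.inRange(h,lo,hi);x0,y0,x1,y1=roi
    ys,xs=np.nonzero(m[y0:y1,x0:x1]);return [xs.mean()+x0,ys.mean()+y0,len(xs)]
def white(f,roi):
    g=f["img"].min(2).astype(float);x0,y0,x1,y1=roi;p=g[y0:y1,x0:x1];ys,xs=np.nonzero(p>p.min()*.5+p.max()*.5);return [xs.mean()+x0,ys.mean()+y0,len(xs)]
out={}
for n,f,R in(("w",w,dict(g1=(290,98,312,119),g2=(330,221,346,233),gr=(365,198,385,216),rd=(288,223,304,239),win=(280,120,355,195),tab=(305,196,328,238))),
           ("t",t,dict(g1=(490,243,500,253),g2=(499,299,506,304),gr=(515,290,527,302),rd=(477,295,487,305),win=(480,250,515,290),tab=(487,284,504,306)))):
    p={k:white(f,R[k]) for k in("g1","g2")}
    p["gr"]=blob(f,(45,120,40),(85,255,255),R["gr"])
    p["win"]=blob(f,(108,90,20),(130,255,255),R["win"]);p["tab"]=blob(f,(3,130,90),(20,255,255),R["tab"])
    z=dict(g1=.06,g2=.06,gr=.06,win=.06,tab=.082)
    q={k:ray(f,[v[:2]],z[k])[0] for k,v in p.items()}
    for k in p:print(n,k,np.round(p[k],1),q[k])
    d=q["g1"]-q["g2"];yaw=np.arctan2(d[1],d[0]);
    for nm,c in(("win",q["win"]),):
        e=q["tab"]-c;a=np.arctan2(e[1],e[0]);print(n,nm,"yaw",yaw,"tab r",np.hypot(*e[:2]),"joint",(a-yaw)%(2*np.pi)-(np.pi-.6))
        u=np.array([np.cos(yaw),np.sin(yaw)]);print("win offset from guide line",np.cross(u,(c-q["g2"])[:2]))
        e=q["gr"]-c;print("green angle",(np.arctan2(e[1],e[0])-yaw)%(2*np.pi)-(np.pi-.6))
print("ring centre w",ray(w,[[317,159.5]],.082))
E
```

```text
w g1 [301.  109.1  59. ] [ 0.5622 -0.2695  0.06  ]
w g2 [338.2 227.9  41. ] [ 0.4546 -0.2791  0.06  ]
w gr [374.6 206.2  79. ] [ 0.4672 -0.315   0.06  ]
w win [ 316.7  159.7 2167. ] [ 0.5182 -0.2733  0.06  ]
w tab [315.4 215.6 316. ] [ 0.4745 -0.2624  0.082 ]
w win yaw 0.08927116903232267 tab r 0.045082729071284924 joint 0.26773798578234853
win offset from guide line 0.00014994794141442655
green angle 1.195891390818646
t g1 [495.2 248.2  13. ] [ 0.5613 -0.2689  0.06  ]
t g2 [501.6 302.2   5. ] [ 0.4568 -0.2782  0.06  ]
t gr [520.4 296.6  13. ] [ 0.4672 -0.3146  0.06  ]
t win [nan nan  0.] [nan nan nan]
t tab [495.  293.5  73. ] [ 0.4745 -0.2593  0.082 ]
t win yaw 0.08839273903608029 tab r nan joint nan
win offset from guide line nan
green angle nan
ring centre w [[ 0.5194 -0.2738  0.082 ]]<stdin>:22: DeprecationWarning: Arrays of 2-dimensional vectors are deprecated. Use arrays of 3-dimensional vectors instead. (deprecated in NumPy 2.0)
<stdin>:7: RuntimeWarning: Mean of empty slice.
  ret = ret.dtype.type(ret / rcount)
```

```bash
python3 - <<'E'
from h import *;from bench import *
s=read_state();print(rel(s,[.4704,-.2613,.067],-.24))
E
```

```text
(array([ 0.0003, -0.0017,  0.1742]), array([0.  , 0.01, 1.3 ]))
```

```bash
python3 -m pendant '0 -0.002 0.05 0 0 1.3;0 -0.002 0.10 0 0 1.3;0 -0.002 0.135 0 0 1.3;0 -0.002 0.155 0 0 1.3;0 -0.002 0.168 0 0 1.3;0 -0.002 0.174 0 0 1.3;0 -0.002 0.174 0 0 1.3;0 -0.002 0.174 0 0 1.3' && python3 -m pendant '0 0 0 0 0 0;0 0 0 0 0 0;0 0 0 0 0 0;0 0 0 0 0 0;0 0 0 0 0 0;0 0 0 0 0 0' -1 20; python3 -c "
from h import *;from bench import *
s=read_state();print(rel(s,[.4704,-.2613,.067],-.24))"
```

```text
t: 2.45
tool_pos: [0.4715, -0.2605, 0.0682]
tcp_rot: [[0.972, -0.236, 0.001], [-0.236, -0.972, -0.001], [0.002, 0.001, -1.0]]
contact_force: [0.2, -0.3, -0.1]
opening: 0.453
finger_force: 0.0
t: 3.2
tool_pos: [0.471, -0.2608, 0.0679]
tcp_rot: [[0.972, -0.236, 0.0], [-0.236, -0.972, -0.001], [0.001, 0.001, -1.0]]
contact_force: [-3.4, -3.5, 5.9]
opening: 0.134
finger_force: 19.7
(array([-0.0005,  0.0007,  0.0009]), array([ 0.07, -0.04,  0.11]))
```

```bash
python3 -m pendant '0.0003 0.0051 0 0 0 -6;0.0011 0.0102 0 0 0 -12;0.0024 0.0151 0 0 0 -18;0.0042 0.0199 0 0 0 -24;0.0066 0.0245 0 0 0 -30;0.0094 0.0288 0 0 0 -36;0.0126 0.0328 0 0 0 -42;0.0162 0.0364 0 0 0 -48;0.0196 0.0392 0 0 0 -53.2;0.0196 0.0392 0 0 0 -53.2'; python3 -m pendant '0 0 0 0 0 0;0 0 0 0 0 0';python3 - <<'E'
from h import *;from bench import *
s=read_state();p=s["tool_pos"];R=np.array(s["tcp_rot"]);print(np.arctan2(p[1]+.273,p[0]-.518)%(2*np.pi)-2.6306,np.hypot(p[1]+.273,p[0]-.518),np.arctan2(R[1,0],R[0,0])+np.pi-2.6306)
E
```

```text
t: 4.45
tool_pos: [0.4805, -0.3035, 0.0679]
tcp_rot: [[0.77, 0.638, -0.001], [0.638, -0.77, -0.001], [-0.001, 0.0, -1.0]]
contact_force: [-4.8, -3.5, 6.5]
opening: 0.133
finger_force: 19.8
t: 4.7
tool_pos: [0.4805, -0.3034, 0.0679]
tcp_rot: [[0.771, 0.637, -0.0], [0.637, -0.771, -0.001], [-0.001, 0.001, -1.0]]
contact_force: [-4.7, -3.9, 7.1]
opening: 0.135
finger_force: 19.6
1.1928279180983847 0.04828647059125652 1.202101501633114
```

```bash
python3 -m pendant '0 0 0 0 0 0;0 0 0 0 0 0;0 0 0 0 0 0;0 0 0 0 0 0' -0.3;python3 -m pendant '0 0 -0.02 0 0 0;0 0 -0.05 0 0 0;0 0 -0.10 0 0 0;0 0 -0.15 0 0 0;0 0 -0.19 0 0 0;0 0 -0.19 0 0 0;0 0 -0.19 0 0 0';python3 - <<'E'
from h import *;from bench import *
np.set_printoptions(precision=4,suppress=True)
s=read_state();f=wcam(s,grab_frame("wrist"));pickle.dump(f,open("w2.pkl","wb"))
cv2.imwrite("pics/w2.png",f["img"][:,:,::-1])
h=cv2.cvtColor(f["img"],cv2.COLOR_RGB2HSV)
def b(m):
    n,l,st,c=cv2.connectedComponentsWithStats(m);i=np.argsort(-st[1:,4])[:4]+1;return [(c[k],st[k,4]) for k in i]
print("orange",b(cv2.inRange(h,(3,130,90),(20,255,255))));print("green",b(cv2.inRange(h,(45,120,40),(85,255,255))))
print("win",b(cv2.inRange(h,(108,90,20),(130,255,255))))
E
```

```text
t: 5.2
tool_pos: [0.4807, -0.3024, 0.0671]
tcp_rot: [[0.771, 0.637, -0.0], [0.637, -0.771, 0.0], [0.0, -0.0, -1.0]]
contact_force: [-0.5, 0.6, 0.3]
opening: 0.351
finger_force: 0.0
t: 6.08
tool_pos: [0.4804, -0.3023, 0.2566]
tcp_rot: [[0.771, 0.637, -0.001], [0.637, -0.771, 0.001], [-0.0, -0.001, -1.0]]
contact_force: [-0.1, -0.2, -0.5]
opening: 0.35
finger_force: 0.0
orange [(array([317.8729, 213.5292]), np.int32(291))]
green [(array([329.1028,  36.4299]), np.int32(107)), (array([425.85, 109.41]), np.int32(100)), (array([318.    , 232.7436]), np.int32(39)), (array([415.,  81.]), np.int32(1))]
win [(array([318.2478, 160.5716]), np.int32(1961)), (array([256., 459.]), np.int32(3)), (array([614.3333, 416.6667]), np.int32(3)), (array([389.6667, 392.    ]), np.int32(3))]
```

View pics/w2.png

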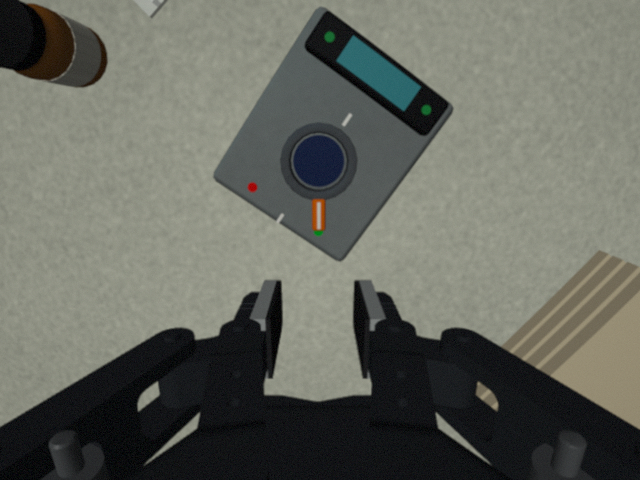

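The tab at (318,213) now points exactly at the green mark at (318,233), in line with the window at (318,160), and nothing else has moved. Next is the tile.

```bash
python3 - <<'E'
from h import *;from bench import *
np.set_printoptions(precision=4,suppress=True)
f=pickle.load(open("w2.pkl","rb"));t=ray(f,[[317.9,213.5]],.082)[0];c=ray(f,[[318.2,160.6]],.06)[0];print(c,np.arctan2(*(t-c)[1::-1])%(2*np.pi)-2.6306)
s=read_state();print(rel(s,[.52,.16,.26],.40))
E
```

```text
[ 0.518  -0.2731  0.06  ] 1.1940932527105566
(array([ 0.3251, -0.3308, -0.0035]), array([-0.13,  0.03, 16.65]))
```

```bash
python3 -m pendant '0.325 -0.331 -0.004 0 0 16.7;0.325 -0.331 -0.004 0 0 16.7;0.325 -0.331 -0.004 0 0 16.7;0.325 -0.331 -0.004 0 0 16.7;0.325 -0.331 -0.004 0 0 16.7;0.325 -0.331 -0.004 0 0 16.7;0.325 -0.331 -0.004 0 0 16.7;0.325 -0.331 -0.004 0 0 16.7;0.325 -0.331 -0.004 0 0 16.7;0.325 -0.331 -0.004 0 0 16.7' -0.3
python3 - <<'E'
from h import *;from bench import *
s=read_state();f=wcam(s,grab_frame("wrist"));pickle.dump(f,open("w3.pkl","wb"))
im=np.clip(f["img"][:,:,::-1]*1.6,0,255).astype(np.uint8)
cv2.imwrite("pics/w3.png",cv2.resize(im[60:360,120:520],(800,600),interpolation=cv2.INTER_CUBIC))
E
```

```text
t: 7.38
tool_pos: [0.5198, 0.1589, 0.26]
tcp_rot: [[0.921, 0.389, -0.002], [0.389, -0.921, -0.001], [-0.002, -0.0, -1.0]]
contact_force: [-0.2, 0.9, 0.1]
opening: 0.351
finger_force: 0.0
```

View pics/w3.png

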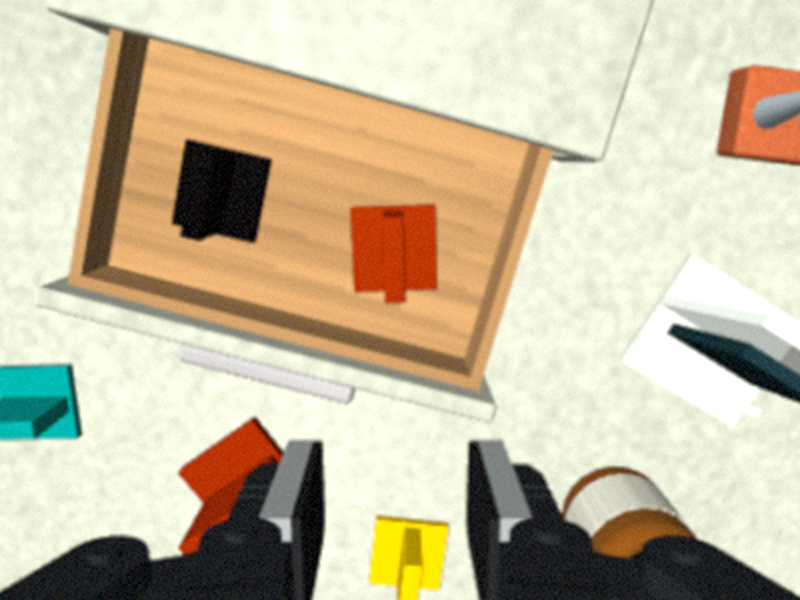

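The crop shows the rust tile's foot corners at (351,208), (435,205), (437,290) and (356,292), with the top of the fin running from (394,217) to (395.5,302). The fin is almost in line with the tool's x axis.

```bash
python3 - <<'E'
from h import *;from bench import *
np.set_printoptions(precision=4,suppress=True)
f=pickle.load(open("w3.pkl","rb"));D=lambda p:(np.array(p,float)+.5)/2-.5+[120,60]
h=.022;print(fit([[h,h],[h,-h],[-h,-h],[-h,h]],ray(f,D([[351,208],[435,205],[437,290],[356,292]]),.022)))
q=ray(f,D([[394,217],[395.5,302]]),.066);d=q[0]-q[1];print(q.mean(0),np.arctan2(d[1],d[0]),np.hypot(*d[:2]))
print("black",ray(f,D([[187,140],[271,158],[257,242],[173,224]]),.022).mean(0))
print("wall inner",ray(f,D([[525,145],[467,360]]),.05),"front",ray(f,D([[84,272],[467,360]]),.05))
s=read_state();print(rel(s,[.5375,.1687,.046],.405))
E
```

```text
(array([0.5391, 0.1666]), np.float64(0.4342066793278904), np.float64(0.0006704984067578135))
[0.5394 0.1667 0.066 ] 0.41594322979542203 0.03918692438338116
black [0.5323 0.2594 0.022 ]
wall inner [[0.6106 0.1309 0.05  ]
 [0.5054 0.1133 0.05  ]] front [[0.4736 0.3039 0.05  ]
 [0.5054 0.1133 0.05  ]]
(array([ 0.0204, -0.0027,  0.2143]), array([-0.01,  0.1 , -0.4 ]))
```

```bash
python3 - <<'E'
from h import *;from bench import *
s=read_state();print(rel(s,[.539,.1667,.029],.42))
E
```

```text
(array([ 2.110e-02, -2.000e-04,  2.313e-01]), array([-0.01,  0.1 , -1.26]))
```

```bash
python3 -m pendant '0.021 0 0 0 0.1 -1.3;0.021 0 0.06 0 0.1 -1.3;0.021 0 0.11 0 0.1 -1.3;0.021 0 0.15 0 0.1 -1.3;0.021 0 0.18 0 0.1 -1.3;0.021 0 0.205 0 0.1 -1.3;0.021 0 0.222 0 0.1 -1.3;0.021 0 0.231 0 0.1 -1.3;0.021 0 0.231 0 0.1 -1.3;0.021 0 0.231 0 0.1 -1.3';python3 -m pendant '0 0 0 0 0 0;0 0 0 0 0 0;0 0 0 0 0 0;0 0 0 0 0 0;0 0 0 0 0 0' -1 40;python3 -m pendant '0 0 -0.003 0 0 0;0 0 -0.01 0 0 0;0 0 -0.03 0 0 0;0 0 -0.07 0 0 0;0 0 -0.12 0 0 0;0 0 -0.17 0 0 0;0 0 -0.20 0 0 0;0 0 -0.21 0 0 0;0 0 -0.21 0 0 0'
python3 - <<'E'
from h import *;from bench import *
s=read_state();f=wcam(s,grab_frame("wrist"));pickle.dump(f,open("w4.pkl","wb"));g=grab_frame("scene");pickle.dump(g,open("s4.pkl","wb"))
im=np.clip(f["img"][:,:,::-1]*1.4,0,255).astype(np.uint8)
cv2.imwrite("pics/w4.png",im)
print(rel(s,[.518,-.273,.25],.089))
E
```

```text
t: 8.68
tool_pos: [0.5406, 0.1677, 0.0313]
tcp_rot: [[0.912, 0.409, 0.003], [0.409, -0.912, 0.001], [0.003, 0.001, -1.0]]
contact_force: [-0.0, -0.5, 0.0]
opening: 0.349
finger_force: 0.0
t: 9.3
tool_pos: [0.5405, 0.1678, 0.0313]
tcp_rot: [[0.912, 0.41, 0.003], [0.41, -0.912, 0.001], [0.003, 0.001, -1.0]]
contact_force: [-0.8, 0.4, 6.4]
opening: 0.116
finger_force: 39.8
t: 10.42
tool_pos: [0.5393, 0.1675, 0.24]
tcp_rot: [[0.912, 0.409, 0.002], [0.409, -0.912, 0.001], [0.002, 0.0, -1.0]]
contact_force: [-0.6, -0.8, -0.5]
opening: 0.111
finger_force: 39.0
(array([-0.1997,  0.3932, -0.0103]), array([-0.02, -0.1 , 19.07]))
```

View pics/w4.png

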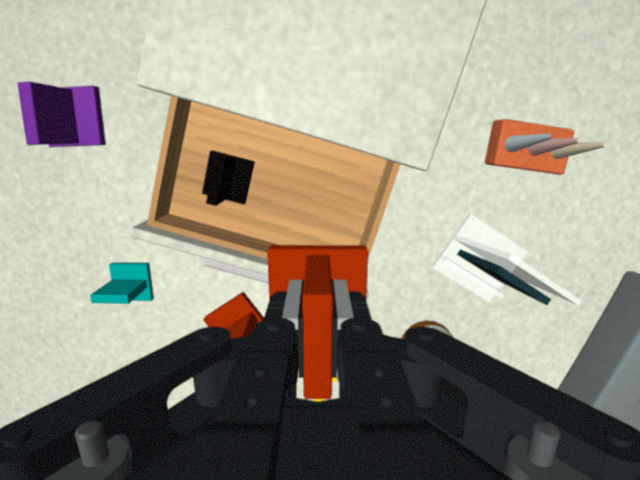

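The tile is held upright by its fin: the foot's back edge runs from (268,247) to (367,247) and the fin front is at row 398. The drawer, the black tile and the obstacles are undisturbed. I'll project the model to check the in-hand pose.

```bash
python3 - <<'E'
from h import *;from bench import *
np.set_printoptions(precision=1,suppress=True)
f=pickle.load(open("w4.pkl","rb"));T=np.linalg.inv(np.array(f["T_tool_cam"]))
# tile pts (tile x along tool x, z up = -tool z)
P=np.array([[.022,.022,.008],[.022,-.022,.008],[.022,.022,0],[.022,-.022,0],[.02,.005,.008],[.02,-.005,.008],[.02,.005,.052],[.02,-.005,.052],[-.02,.005,.052],[-.02,-.005,.052]])
def proj(dx,dy,dz,pit):
    R=Ro.from_euler("y",pit).as_matrix();Q=P@R.T;q=np.c_[dx+Q[:,0],dy-Q[:,1],dz-Q[:,2]]
    c=q@T[:3,:3].T+T[:3,3];return cv2.projectPoints(c,np.zeros(3),np.zeros(3),f["intrinsics"],f["dist"])[0].reshape(-1,2)
print(proj(-.001,0,.0173,0))
g=cv2.cvtColor(f["img"],cv2.COLOR_RGB2HSV);m=cv2.inRange(g,(0,150,60),(8,255,255))+cv2.inRange(g,(174,150,60),(180,255,255))
for x in(285,318,350):
    v=f["img"][235:405,x,0].astype(int);d=np.abs(np.diff(v));i=np.nonzero(d>12)[0];print(x,[(235+k,v[k],v[k+1]) for k in i])
for y in(255,280,330,390):
    xs=np.nonzero(m[y,240:400])[0]+240;print(y,xs.min(),xs.max(),len(xs))
E
```

```text
[[265.9 247.1]
 [367.2 246.9]
 [268.2 242.1]
 [364.9 242. ]
 [305.1 251.4]
 [328.1 251.4]
 [300.9 291.8]
 [332.1 291.8]
 [302.5 396.6]
 [330.9 396.6]]
285 [(np.int64(243), np.int64(149), np.int64(132)), (np.int64(244), np.int64(132), np.int64(101)), (np.int64(245), np.int64(101), np.int64(83)), (np.int64(248), np.int64(90), np.int64(109)), (np.int64(249), np.int64(109), np.int64(124)), (np.int64(289), np.int64(121), np.int64(106)), (np.int64(290), np.int64(106), np.int64(70)), (np.int64(291), np.int64(70), np.int64(33)), (np.int64(317), np.int64(82), np.int64(57)), (np.int64(318), np.int64(57), np.int64(29)), (np.int64(348), np.int64(14), np.int64(1)), (np.int64(371), np.int64(23), np.int64(7)), (np.int64(393), np.int64(20), np.int64(4)), (np.int64(394), np.int64(4), np.int64(18))]
318 [(np.int64(244), np.int64(132), np.int64(108)), (np.int64(245), np.int64(108), np.int64(86)), (np.int64(248), np.int64(89), np.int64(107)), (np.int64(249), np.int64(107), np.int64(123)), (np.int64(254), np.int64(111), np.int64(87)), (np.int64(293), np.int64(87), np.int64(101)), (np.int64(294), np.int64
[... 301 characters left out ...]
16)), (np.int64(245), np.int64(116), np.int64(85)), (np.int64(248), np.int64(87), np.int64(110)), (np.int64(249), np.int64(110), np.int64(123)), (np.int64(289), np.int64(123), np.int64(107)), (np.int64(290), np.int64(107), np.int64(72)), (np.int64(291), np.int64(72), np.int64(26)), (np.int64(296), np.int64(22), np.int64(37)), (np.int64(317), np.int64(78), np.int64(55)), (np.int64(318), np.int64(55), np.int64(26)), (np.int64(319), np.int64(26), np.int64(10)), (np.int64(320), np.int64(10), np.int64(25)), (np.int64(331), np.int64(22), np.int64(9)), (np.int64(369), np.int64(22), np.int64(9)), (np.int64(375), np.int64(12), np.int64(26))]
255 268 367 90
280 269 365 64
330 240 331 31
390 304 330 22
```

```bash
python3 -m pendant '-0.005 0.010 -0.01 0 -0.1 0.5;-0.017 0.034 -0.01 0 -0.1 1.7;-0.036 0.072 -0.01 0 -0.1 3.5;-0.058 0.115 -0.01 0 -0.1 5.6;-0.080 0.158 -0.01 0 -0.1 7.7;-0.102 0.201 -0.01 0 -0.1 9.8;-0.124 0.244 -0.01 0 -0.1 11.9;-0.146 0.287 -0.01 0 -0.1 14;-0.167 0.328 -0.01 0 -0.1 16;-0.184 0.362 -0.01 0 -0.1 17.6';python3 - <<'E'
from h import *;from bench import *
print(rel(read_state(),[.5198,-.2728,.2],.089))
E
```

```text
t: 11.78
tool_pos: [0.5188, -0.2405, 0.2497]
tcp_rot: [[0.994, 0.112, -0.001], [0.112, -0.994, 0.001], [-0.001, -0.001, -1.0]]
contact_force: [0.0, 0.6, -0.7]
opening: 0.114
finger_force: 39.0
(array([-0.0025,  0.0323,  0.0496]), array([-0.04,  0.06,  1.31]))
```

```bash
python3 -m pendant '-0.001 0.015 0 0 0.1 0.7;-0.0025 0.028 0.005 0 0.1 1.3;-0.0025 0.0323 0.015 0 0.1 1.3;-0.0025 0.0323 0.035 0 0.1 1.3;-0.0025 0.0323 0.055 0 0.1 1.3;-0.0025 0.0323 0.065 0 0.1 1.3;-0.0025 0.0323 0.065 0 0.1 1.3;-0.0025 0.0323 0.065 0 0.1 1.3';python3 - <<'E'
from h import *;from bench import *
s=read_state();print(rel(s,[.5198,-.2728,.1095],.089))
f=wcam(s,grab_frame("wrist"));cv2.imwrite("pics/w5.png",f["img"][:,:,::-1]);g=cv2.cvtColor(f["img"],cv2.COLOR_RGB2HSV)
v=f["img"][235:300,318,0].astype(int);print(v.tolist())
for n in("top",):
    t=grab_frame(n);pickle.dump(t,open("t5.pkl","wb"));cv2.imwrite("pics/t5.png",t["img"][:,:,::-1])
E
```

```text
t: 12.78
tool_pos: [0.5214, -0.2704, 0.1857]
tcp_rot: [[0.996, 0.092, 0.003], [0.092, -0.996, -0.0], [0.003, 0.001, -1.0]]
contact_force: [0.6, 0.3, -1.2]
opening: 0.111
finger_force: 39.0
(array([-0.002 ,  0.0022,  0.0762]), array([ 0.03, -0.15,  0.2 ]))
[26, 23, 26, 31, 23, 28, 22, 24, 27, 36, 55, 68, 75, 83, 105, 128, 135, 137, 134, 110, 87, 74, 72, 76, 71, 69, 70, 71, 74, 71, 75, 75, 71, 73, 75, 74, 73, 75, 71, 75, 76, 70, 75, 71, 75, 74, 71, 74, 74, 72, 74, 76, 74, 75, 76, 75, 75, 74, 78, 98, 122, 131, 134, 133, 136]
```

View pics/w5.png

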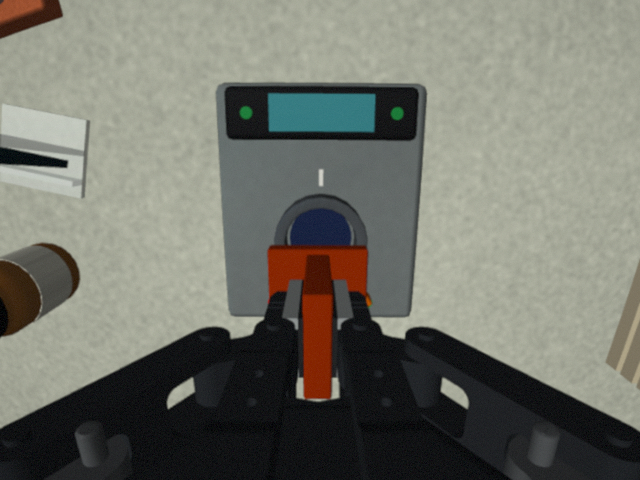

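The tile is unchanged in the grip and almost aligned over the window: the guide line is at (321,177) and the fin's centre column at 318. I'll descend most of the way, then settle.

```bash
python3 -m pendant '-0.002 0.0022 0.01 0 -0.1 0.2;-0.002 0.0022 0.025 0 -0.1 0.2;-0.002 0.0022 0.04 0 -0.1 0.2;-0.002 0.0022 0.052 0 -0.1 0.2;-0.002 0.0022 0.06 0 -0.1 0.2;-0.002 0.0022 0.064 0 -0.1 0.2;-0.002 0.0022 0.064 0 -0.1 0.2;-0.002 0.0022 0.064 0 -0.1 0.2;-0.002 0.0022 0.064 0 -0.1 0.2;-0.002 0.0022 0.064 0 -0.1 0.2';python3 - <<'E'
from h import *;from bench import *
s=read_state();print(rel(s,[.5198,-.2728,.1095],.089))
E
```

```text
t: 14.12
tool_pos: [0.5194, -0.2729, 0.1213]
tcp_rot: [[0.996, 0.088, 0.0], [0.088, -0.996, -0.0], [0.0, 0.0, -1.0]]
contact_force: [0.1, 0.8, -0.2]
opening: 0.115
finger_force: 39.0
(array([ 0.0004, -0.0001,  0.0118]), array([ 0.01, -0.02, -0.03]))
```

```bash
python3 -m pendant '0.0003 0 0.004 0 0 0;0.0003 0 0.008 0 0 0;0.0003 0 0.011 0 0 0;0.0003 0 0.0115 0 0 0;0.0003 0 0.0115 0 0 0;0.0003 0 0.0115 0 0 0;0.0003 0 0.0115 0 0 0;0.0003 0 0.0115 0 0 0;0.0003 0 0.0115 0 0 0;0.0003 0 0.0115 0 0 0';python3 - <<'E'
from h import *;from bench import *
s=read_state();print(rel(s,[.5198,-.2728,.1095],.089),np.abs(s["joint_velocities"]).max())
s=read_state();f=grab_frame("wrist");t=grab_frame("scene")
im=np.zeros((480,800,3),np.uint8);im[:,:400]=cv2.resize(f["img"][60:420,170:470,::-1],(400,480));im[:,400:]=cv2.resize(t["img"][230:390,140:274,::-1],(400,480),interpolation=cv2.INTER_CUBIC)
cv2.imwrite("pics/fin.png",np.clip(im*1.4,0,255).astype(np.uint8))
E
```

```text
t: 15.38
tool_pos: [0.5195, -0.2728, 0.1095]
tcp_rot: [[0.996, 0.088, -0.0], [0.088, -0.996, 0.0], [-0.0, -0.0, -1.0]]
contact_force: [-0.6, 0.7, -0.2]
opening: 0.11
finger_force: 39.0
(array([ 0.0003,  0.    , -0.    ]), array([-0.01,  0.  , -0.04])) 0.001999832436191077
```

View pics/fin.png

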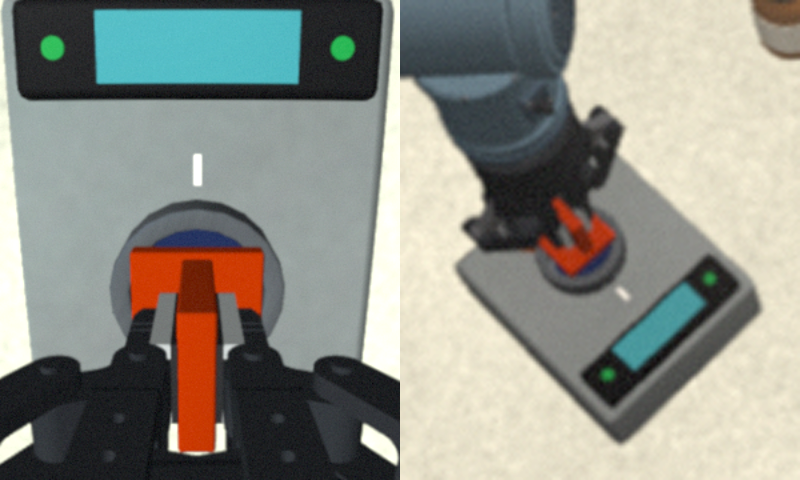

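View pics/t5.png

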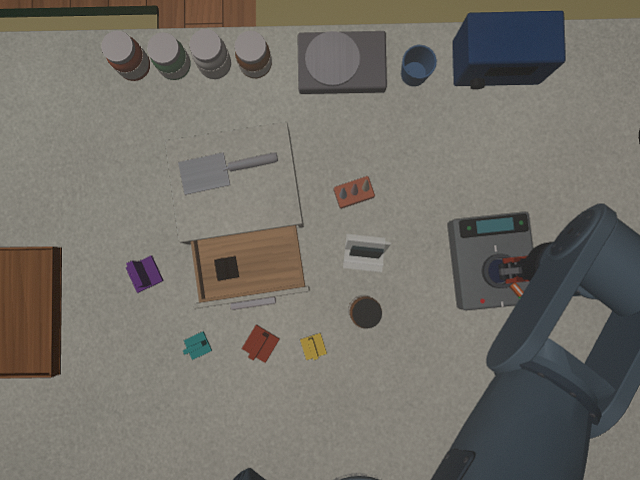

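The wrist view puts the fin at column 197, in line with the guide line at (197,170) and centred over the collar. The top view, taken just before the final descent, shows the chest, drawer, black tile and obstacles where they started.

```bash
python3 -c "
from bench import *
print(job_done())"
```

```text
the job is handed in; nothing more can be done
None
```

I turned the collar to the green locked mark and handed the job in at about 15 s, with the rust-red tile held still about 1 cm above the collar, centred on the window and in line with the guide lines; the pictures show nothing else disturbed.

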